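# Find the release notch on the rotary table by feel and free the chuck plate

### The job

Free the black mounting plate of the rotary table so that it can be changed: with a fingertip on top of its rim, feel along the half that faces the robot for the notch, then press the key inside the notch right down so that the plate springs up. Use a light touch on the plate, let go of the key, and leave the plate standing up with its ring still in the chuck. Grip and lift nothing, and leave the ring gauge, chuck key and ball standard where they are.

Things in the scene. Friction and masses are not known exactly. Their poses are not given: they have to be found in the camera images.
- levelling_base: fixed round dark-grey base of the rotary table, foot 270 mm across, two pale adjusting knobs (36 mm across, out to 154 mm from the axis, tops 49 mm high) on its skirt. Origin: on the bench, on the vertical axis shared by all that stands on it; its -x side faces the robot within 0.35 rad. It carries a polished steel disc, 250 mm across, top 72 mm above the bench, which is braked and does not turn
- plate_top (a point): on the axis, level with the flat top of the black mounting plate while latched, 90 mm above the bench; fixed to the base, axes as the base. The plate is a disc 184 mm across, 17 mm thick, on the steel disc. Its top is flat and unbroken from the chuck (36 mm from the axis) to the outside at 92 mm, but for one notch in the rim
- rim_front (a point): fixed to the base: middle of the rim's robot-facing half, at the latched plate's top, 79 mm from the axis towards the base's -x. The notch's middle lies up to 65 degrees round the rim from here, either way; no reading tells where. The notch is cut right through, open above and outwards, from 56 mm off the axis; its radial walls are 36 degrees apart: 35 mm wide inside, 50 at 79 mm, 58 outside
- release_key (a joint): the release key, a dark grey ribbed pad that fills the notch (from 60 to 89 mm from the axis), its top 6 mm below the plate's top. It moves straight down against a spring: 0 = up, 0.005 m = fully pressed; about 5 N starts it, 8 to 11 N presses it home. Past 0.004 the catch lets the plate go. It springs back when let go
- mount_plate (a joint): how far the black mounting plate (with the chuck) stands up off the disc: 0 = latched down (up to 0.8 mm of play), 0.007 m = sprung up. The catch holds it down until the key is pressed; then springs (6 to 9 N) push it up 7 mm around the fingertip in the notch, and it stays up
- work_ring: loose aluminium-coloured ring, 27 mm across, 14 mm high, standing upright on the axis between the jaws of the small steel three-jaw chuck, which is fixed on the middle of the mounting plate (72 mm across; its flat face 18 mm above the plate's top, the jaws 10 mm above that); origin at the centre of its underside. It rides up with the chuck and stays in it
- ring_gauge: loose steel setting ring, 64 mm across, 22 mm high, flat on the bench; origin at the centre of its underside
- chuck_key: loose steel T-shaped chuck key lying on the bench, 79 mm long, cross bar 75 mm, 12 mm high; origin under its shaft
- ball_standard: loose red ball (25 mm) on a dark steel foot (52 mm across), 54 mm high, standing on the bench; origin at the centre of its underside

How it is judged:
On the way, in this order (a step that is already met when the one before it is completed fails the run):
1. a fingertip feels the plate's rim: the fingers rest on the plate for 0.2 s while it is still latched down (contact force between the fingers and mount_plate above 0.3 N and value of joint mount_plate below 0.002 m), for 0.2 s.
2. the fingers press the key in the notch at least 4 mm down (value of joint release_key above 0.004 m and contact force between the fingers and release_key above 1 N), for 0.02 s.
At the end, for the whole second after the job is handed in: The mounting plate stands more than 5.5 mm up, the release key is back up (within 1 mm), the ring is upright and at rest on the chuck's face (21 to 29 mm above the latched plate's top), within 8 mm of the axis, and ring gauge, chuck key and ball standard are within 15 mm of where they began (value of joint mount_plate above 0.0055 m and value of joint release_key below 0.001 m and horizontal distance between work_ring and plate_top below 0.008 m and z of work_ring in the frame of plate_top between 0.021 and 0.029 m and linear speed of work_ring below 0.02 m/s and angle between work_ring's own z axis and vertical below 0.15 rad and distance of each of ring_gauge, chuck_key, ball_standard from where it was at the start of the episode below 0.015 m); the robot touches nothing.
It fails at once if the plate is leant on with more than 40 N (contact force between any of the fingers, the arm and mount_plate above 40 N).
It fails at once if the ring is taken out of the chuck (over 15 mm off the axis or 12 mm above the raised chuck's face) (horizontal distance between work_ring and plate_top above 0.015 m or z of work_ring in the frame of plate_top above 0.037 m).
It fails at once if ring gauge, chuck key or ball standard is moved or lifted by more than 20 mm (distance of any of ring_gauge, chuck_key, ball_standard from where it was at the start of the episode above 0.02 m).
It also fails if it takes over 67 s, if anything falls off the work surface, if the arm or the gripper's body presses on something with over 40 N, if the wrist force passes 120 N, or if a joint passes its speed limit or range.

### The arm

A 6-joint arm with a two-finger parallel gripper is mounted at the origin on the work surface. World frame = base frame: x ahead of the robot, y to its left, z up, the work surface at z = 0. Lengths are in m, angles in rad, forces in N, time in s.
With the tool pointing down it reaches from about 0.25 to 0.775 m from the base axis. Payload 4 kg.
Tool frame: the origin (TCP) lies at the very end of the fingers, on their centre line; the grasp point (between the pads) lies 19 mm behind it; z points along the fingers, y is the line along which they close (so a half turn about z gives the same grasp; the last joint's range is limited). The gripper opens to 94 mm and grips with 3 to 60 N. Pads are 16 mm wide; open, the fingers measure 119 mm over their backs; the gripper's body (75 mm by 177 mm) begins 78 mm behind the grasp point.
Start: joints at [1.015, 0.087, 1.371, -0, 1.684, -0.103], TCP at [0.241, 0.495, 0.206] pointing down, gripper open.
Joint ranges: [-3.1, 3.1], [-0.76, 2.03], [0.27, 2.55], [-1.08, 4.22], [0.17, 2.65], [-2.57, 2.57]. Speed limits (rad/s): [2.79, 2.79, 3.14, 3.14, 3.14, 3.14].

### API

Orientations are given as [roll, pitch, yaw] about the fixed x, y, z axes, in that order (R = Rz(yaw) Ry(pitch) Rx(roll)).
In Python, from station import robot gives the robot as it stands.
- The arm moves only by the shell command python3 -m pendant 'ROWS' [FORCE]. ROWS is JSON, a list of rows, each an object with "grip": the finger opening in mm, from 0 to 94; "delta_pos": the shift along the tool's x, y, z in mm, a list of three; "twist": the turn, a rotation vector about the tool's x, y, z in degrees, a list of three. A call has 1 to 5 rows; each row shifts and turns the commanded pose from where the row before left it, along the tool's axes as they then stand; what a row does not reach is not made up. A row lasts 1/12 s, in which the tool goes at most 41.7 mm and 7.16 degrees, less where a joint would pass 70% of its speed; a pose out of reach is approached as far as the arm can. A call with a gripper value outside its range is refused whole. The fingers move at their own pace and stop on an object; FORCE is the grip in N (left out, the last holds). Time passes only in rows, so rows that do not move let the fingers close. It gives the time, the measured TCP pose, the force, the opening and the grip force at its end, in the units of the state.
- robot.get_obs(): the state, without advancing time (a new reading comes with each control period).
- robot.camera(name): name is "scene" or "top" or "wrist"; returns a dict with "frame" (384x512x3 uint8, red, green, blue), "K" (3x3 intrinsics, pixels), "cam_to_world" (4x4, takes a point from camera to world coordinates); the wrist camera has in their place "hand_eye" (4x4, takes a point from camera to tool coordinates, whose origin is the TCP and whose axes are the flange's). Camera axes: x right, y up, looking along -z (the intrinsics and any distortion apply to the point x, -y, -z); pixel columns grow to the right and rows downward; lengths in m; the calibration is good to about 2 mm. A picture is of the moment at which its call begins: read the wrist's pose just before it. There is no depth.
- robot.close_job(): hands the job in; it is judged then, once.
The state is a dict: "clock": time; "joints": joint angles; "qvel": joint speeds; "joint_torque": joint torques, N m; "position": TCP position; "orientation": TCP orientation; "wrist_force": force on the tool from outside, world axes, zero at the start; "torque": the same for the moment, N m; "grip_width": finger opening in m; "grip_force": force on a finger pad.
Only numpy, scipy, OpenCV 4.12 (cv2) and the standard library are available. Lean on these libraries where they do the work, as an engineer would, in place of code of your own. Each camera call takes 0.05 s, during which the arm holds its last target. There are 200 camera calls.

## Working session

There is one attempt and no reset: what is moved stays moved. The work goes in short steps, Python scripts to look and compute and a shell command to move; the robot and the scene stay as the last step left them, time stands still between calls to the robot, and variables do not carry over. Pictures are saved under pics/ and viewed, at most 10 in all, crops included, and the job is handed in when it is done.

```bash
mkdir -p pics
python3 - <<'E'
from station import robot
import cv2,numpy as np
o=robot.get_obs();print(o)
ims=[]
for n in("scene","top"):
    c=robot.camera(n);cv2.imwrite(f"pics/{n}.png",c["frame"][...,::-1]);np.savez(f"{n}.npz",**c);print(n,c["K"].tolist(),c["cam_to_world"].round(3).tolist())
c=robot.camera("wrist");print(c["hand_eye"],c.keys())
E
```

```text
{'clock': 0.0, 'joints': array([ 1.01490030e+00,  8.79467070e-02,  1.37223600e+00, -1.14515331e-05,
        1.68359780e+00, -1.03086041e-01]), 'qvel': array([ 0.00028464, -0.00076445, -0.00060337, -0.00132616, -0.00011687,
        0.00095457]), 'joint_torque': array([-1.00269172e-03, -3.40188468e+01, -3.02425683e+01,  7.13609112e-02,
        3.32752231e-02, -1.65902447e-04]), 'position': array([0.24033304, 0.49410522, 0.20431798]), 'orientation': array([-3.13941524e+00, -2.13817110e-04,  2.68878116e+00]), 'wrist_force': array([0.10366507, 0.65577983, 0.15219779]), 'torque': array([-0.00957602,  0.02599132, -0.04666793]), 'grip_force': 0.0, 'grip_width': 0.0938246161051591}
scene [[372.2431324981663, 0.0, 253.1128188231743], [0.0, 372.2431324981663, 194.47807566753636], [0.0, 0.0, 1.0]] [[0.343, -0.652, 0.677, 1.151], [0.939, 0.233, -0.251, -0.176], [0.006, 0.722, 0.692, 0.662], [0.0, 0.0, 0.0, 1.0]]
top [[412.92152252260473, 0.0, 260.67271938490956], [0.0, 412.92152252260473, 198.8351772521091], [0.0, 0.0, 1.0]] [[0.018, 0.996, -0.083, 0.507], [-1.0, 0.017, -0.009, 0.023], [-0.007, 0.083, 0.997, 1.056], [0.0, 0.0, 0.0, 1.0]]
[[-1.04394016e-03  9.65301438e-01  2.61136064e-01  7.67141098e-02]
 [ 9.99999351e-01  8.88432594e-04  7.13552233e-04  4.96630048e-04]
 [ 4.56791207e-04  2.61136639e-01 -9.65301739e-01 -1.79264633e-01]
 [ 0.00000000e+00  0.00000000e+00  0.00000000e+00  1.00000000e+00]] dict_keys(['frame', 'K', 'hand_eye'])
```

View pics/top.png

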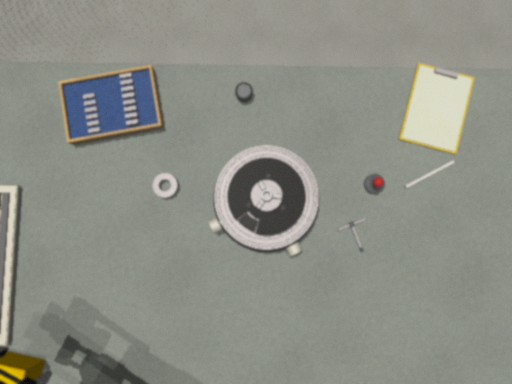

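View pics/scene.png

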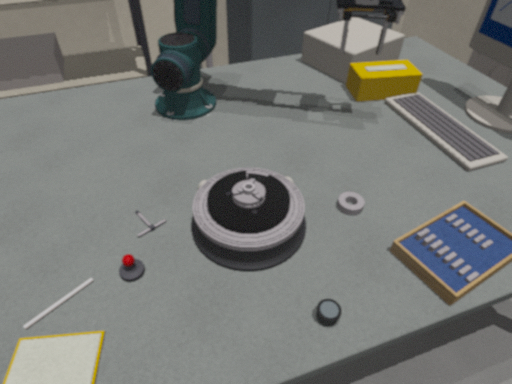

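The top view shows the table at about (266,197), with a possible notch at about (250,218) on the robot's side. The knobs are at (215,226) and (294,249), the ring gauge at (165,186), the ball at (376,183) and the chuck key at (354,230). Next I'll enlarge this area and compute positions.

```bash
cat > h.py <<'E'
import numpy as np,cv2
def ray(c,u,v,z):
    K=c["K"];T=c["cam_to_world"]
    d=T[:3,:3]@np.array([(u-K[0,2])/K[0,0],-(v-K[1,2])/K[1,1],-1]);p=T[:3,3]
    return p+d*(z-p[2])/d[2]
def proj(c,P):
    T=c["cam_to_world"];K=c["K"];q=(np.asarray(P)-T[:3,3])@T[:3,:3]
    return K[0,0]*q[0]/-q[2]+K[0,2],K[1,1]*-q[1]/-q[2]+K[1,2]
E
python3 - <<'E'
import numpy as np,cv2
from h import *
c=np.load("top.npz");f=c["frame"][...,::-1]
cv2.imwrite("pics/crop.png",cv2.resize(f[135:260,200:333],None,fx=4.5,fy=4.5,interpolation=cv2.INTER_CUBIC))
g=cv2.cvtColor(f,cv2.COLOR_BGR2GRAY);m=np.zeros_like(g);cv2.circle(m,(266,197),48,255,-1)
b=((g<75)&(m>0)).astype(np.uint8)
ct=max(cv2.findContours(b,cv2.RETR_EXTERNAL,cv2.CHAIN_APPROX_NONE)[0],key=cv2.contourArea)
(u,v),r=cv2.minEnclosingCircle(ct);print(u,v,r,"axis",ray(c,u,v,.09),"R",r/412.9*(1.056-.09))
for n,u,v,z in(("knobL",215,226,.049),("knobR",294,249,.049),("key",250,216,.086),("gauge",165,186,.022),("ck",354,230,.01),("ball",375,184,.03)):print(n,ray(c,u,v,z))
E
```

```text
266.3445129394531 196.35159301757812 37.691650390625 axis [0.59337145 0.01851927 0.09      ] R 0.08818148287077683
knobL [0.52242825 0.14208378 0.049     ]
knobR [ 0.47026811 -0.05073246  0.049     ]
key [0.54675297 0.05610412 0.086     ]
gauge [0.62126411 0.27417374 0.022     ]
ck [ 0.51913852 -0.20422536  0.01      ]
ball [ 0.63429029 -0.2522703   0.03      ]
```

View pics/crop.png

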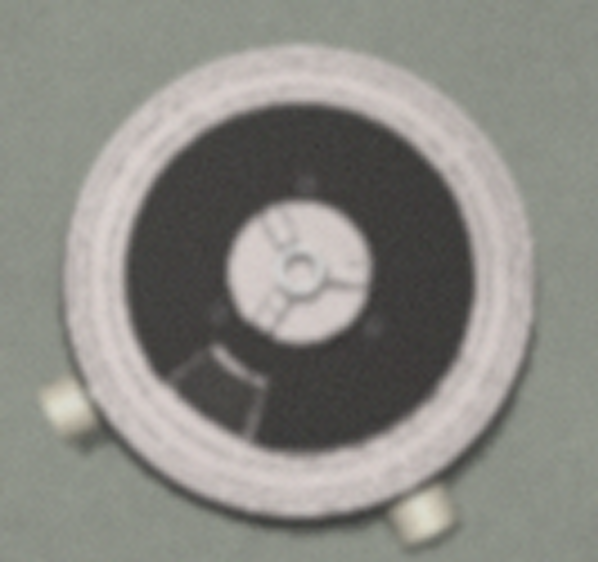

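The notch is visible at crop pixels: inner corners (212,347) and (267,382), outer corners (172,383) and (250,440). So it lies on the robot's left-front. I'll work out its direction, then close the fingers and go above the rim beside it for a close look.

```bash
cat >> h.py <<'E'
def rel(P,o):
    from scipy.spatial.transform import Rotation as R
    return R.from_euler("xyz",o["orientation"]).inv().apply(np.asarray(P)-o["position"])*1000
E
python3 - <<'E'
from h import *
from station import robot
c=np.load("top.npz");o=robot.get_obs()
A=ray(c,266.3,196.2,.09)
for x,y in((212,347),(267,382),(172,383),(250,440)):
    p=ray(c,200+x/4.5,135+y/4.5,.09)-A;print(np.hypot(*p[:2])*1e3,np.degrees(np.arctan2(p[1],p[0])))
k=[ray(c,215,226,.049),ray(c,294,249,.049)]
k=[np.degrees(np.arctan2(*(q-A)[[1,0]])) for q in k];print("knobs",k)
a=np.radians(147);r=np.array([np.cos(a),np.sin(a),0]);t=np.array([-r[1],r[0],0])
for n,P in(("notch",A+.075*r),("touch",A+.070*r+.04*t)):print(n,P,"rel tool",rel(P+[0,0,.06],o))
print(o["orientation"][2])
E
```

```text
58.45266438307862 130.7480370807583
57.91163257299153 164.62951572530457
86.35878361349631 131.5010313477968
89.18821516300774 164.64778379995656
knobs [np.float64(120.00777819830849), np.float64(-150.67165815958754)]
notch [0.53082657 0.05947761 0.09      ] rel tool [-451.36453341 -263.75561912   54.92988304]
touch [0.51323436 0.02320759 0.09      ] rel tool [-451.41618319 -304.06682091   54.99577735]
2.6887077213614026
```

```bash
r='{"grip":0,"delta_pos":[-32.2,-21.7,0],"twist":[0,0,0]}'; true
python3 -m pendant '[{"grip":0,"delta_pos":[-32.2,-21.7,0],"twist":[0,0,0]},{"grip":0,"delta_pos":[-32.2,-21.7,0],"twist":[0,0,0]},{"grip":0,"delta_pos":[-32.2,-21.7,0],"twist":[0,0,0]},{"grip":0,"delta_pos":[-32.2,-21.7,0],"twist":[0,0,0]},{"grip":0,"delta_pos":[-32.2,-21.7,0],"twist":[0,0,0]}]' 10
python3 -m pendant '[{"grip":0,"delta_pos":[-32.2,-21.7,0],"twist":[0,0,0]},{"grip":0,"delta_pos":[-32.2,-21.7,0],"twist":[0,0,0]},{"grip":0,"delta_pos":[-32.2,-21.7,0],"twist":[0,0,0]},{"grip":0,"delta_pos":[-32.2,-21.7,0],"twist":[0,0,0]},{"grip":0,"delta_pos":[-32.2,-21.7,0],"twist":[0,0,0]}]'
python3 -m pendant '[{"grip":0,"delta_pos":[-32.2,-21.7,0],"twist":[0,0,0]},{"grip":0,"delta_pos":[-32.2,-21.7,0],"twist":[0,0,0]},{"grip":0,"delta_pos":[-32.2,-21.7,0],"twist":[0,0,0]},{"grip":0,"delta_pos":[-32.2,-21.7,0],"twist":[0,0,6]},{"grip":0,"delta_pos":[0,0,0],"twist":[0,0,0]}]'
python3 - <<'E'
from h import *
from station import robot
o=robot.get_obs();c=robot.camera("wrist");np.savez("w1.npz",**c,**o)
print(o["position"],o["orientation"],o["wrist_force"],o["grip_width"])
cv2.imwrite("pics/w1.png",c["frame"][...,::-1])
E
```

```text
clock: 0.57
position: [0.3382, 0.325, 0.2051]
orientation: [-3.141, -0.0, 2.69]
wrist_force: [0.7, 0.6, 0.2]
grip_width: 0.0636
grip_force: 0.0
clock: 0.98
position: [0.4356, 0.1568, 0.2054]
orientation: [3.141, -0.0, 2.689]
wrist_force: [0.7, -0.7, 0.2]
grip_width: 0.0305
grip_force: 0.0
clock: 1.4
position: [0.5151, 0.0184, 0.2042]
orientation: [-3.139, 0.001, 2.574]
wrist_force: [-0.1, 0.6, -0.5]
grip_width: 0.0004
grip_force: 0.0
[0.51514036 0.0184094  0.20423094] [-3.13874772e+00  1.16556696e-03  2.57382518e+00] [-0.08479912  0.55402942 -0.51529996] 0.0004182838540358267
```

View pics/w1.png

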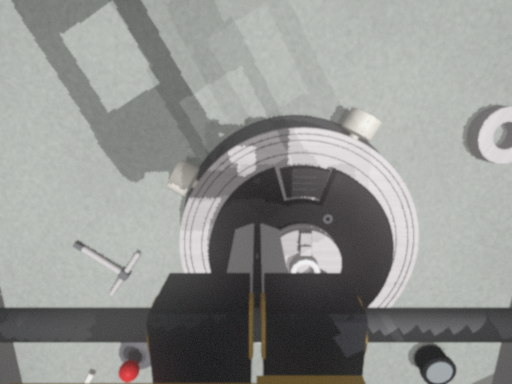

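The wrist view shows the notch with its ribbed key centred at about (305,182). Its outer corners are at (277,166) and (334,169), and its inner edge at about (305,200). I'll compute the notch position in the world and tool frames.

```bash
cat >> h.py <<'E'
def wray(c,u,v,z):
    from scipy.spatial.transform import Rotation as R
    T=np.eye(4);T[:3,:3]=R.from_euler("xyz",c["orientation"]).as_matrix();T[:3,3]=c["position"]
    return ray({"K":c["K"],"cam_to_world":T@c["hand_eye"]},u,v,z)
E
python3 - <<'E'
from h import *
w=np.load("w1.npz");c=np.load("top.npz");A=ray(c,266.3,196.2,.09)
for u,v,z in((305,182,.084),(277,166,.09),(334,169,.09),(285,200,.09),(325,200,.09)):
    P=wray(w,u,v,z);q=P-A;print(P,np.hypot(*q[:2])*1e3,np.degrees(np.arctan2(q[1],q[0])),rel(P,w))
E
```

```text
[0.53335427 0.06101996 0.084     ] 73.76846292321503 144.92559815608757 [  7.69779901  46.06150569 120.09149796]
[0.5048112 0.0469442 0.09     ] 93.31509764121681 162.3363136522984 [ 24.18630514  18.82809961 114.1497286 ]
[0.53545663 0.08974    0.09      ] 91.93528659357814 129.33236533101072 [ 21.36251763  71.3887984  114.00348763]
[0.53660943 0.0362335  0.09      ] 59.76868678515696 162.87049159519907 [ -8.38256668  26.89747564 114.16473304]
[0.55695166 0.06811766 0.09      ] 61.65610513638805 126.61654855811489 [ -8.38743808  64.71803058 114.05714132]
```

```bash
python3 -m pendant '[{"grip":0,"delta_pos":[0,2,40],"twist":[0,0,0]},{"grip":0,"delta_pos":[0,2,40],"twist":[0,0,0]},{"grip":0,"delta_pos":[0,0,24],"twist":[0,0,0]},{"grip":0,"delta_pos":[0,0,0],"twist":[0,0,0]},{"grip":0,"delta_pos":[0,0,0],"twist":[0,0,0]}]'
python3 -m pendant '[{"grip":0,"delta_pos":[0,0,2],"twist":[0,0,0]},{"grip":0,"delta_pos":[0,0,2],"twist":[0,0,0]},{"grip":0,"delta_pos":[0,0,2],"twist":[0,0,0]},{"grip":0,"delta_pos":[0,0,0],"twist":[0,0,0]}]'
```

```text
clock: 1.87
position: [0.5136, 0.0287, 0.1003]
orientation: [-3.14, -0.004, 2.586]
wrist_force: [0.7, -0.9, 0.2]
grip_width: 0.0003
grip_force: 0.0
clock: 2.2
position: [0.516, 0.0277, 0.0968]
orientation: [3.14, 0.002, 2.584]
wrist_force: [-0.9, 0.5, 0.2]
grip_width: 0.0007
grip_force: 0.0
```

```bash
for i in 1; do python3 -m pendant '[{"grip":0,"delta_pos":[0,0,1],"twist":[0,0,0]},{"grip":0,"delta_pos":[0,0,1],"twist":[0,0,0]},{"grip":0,"delta_pos":[0,0,1],"twist":[0,0,0]},{"grip":0,"delta_pos":[0,0,0],"twist":[0,0,0]}]'; done
```

```text
clock: 2.53
position: [0.5151, 0.0275, 0.0923]
orientation: [-3.142, -0.0, 2.584]
wrist_force: [-0.4, 0.0, -0.8]
grip_width: 0.0003
grip_force: 0.0
```

```bash
python3 -m pendant '[{"grip":0,"delta_pos":[0,0,1],"twist":[0,0,0]},{"grip":0,"delta_pos":[0,0,0],"twist":[0,0,0]}]'
```

```text
clock: 2.7
position: [0.5151, 0.0276, 0.0912]
orientation: [-3.141, -0.0, 2.584]
wrist_force: [-0.4, -0.0, 0.6]
grip_width: 0.0006
grip_force: 0.0
```

```bash
python3 -m pendant '[{"grip":0,"delta_pos":[0,0,0.7],"twist":[0,0,0]},{"grip":0,"delta_pos":[0,0,0],"twist":[0,0,0]}]'
```

```text
clock: 2.87
position: [0.5152, 0.0276, 0.0908]
orientation: [3.142, -0.0, 2.584]
wrist_force: [0.5, -0.3, 0.0]
grip_width: 0.0005
grip_force: 0.0
```

```bash
python3 -m pendant '[{"grip":0,"delta_pos":[0,0,0.5],"twist":[0,0,0]},{"grip":0,"delta_pos":[0,0,0],"twist":[0,0,0]}]'
```

```text
clock: 3.03
position: [0.5153, 0.0276, 0.0907]
orientation: [3.141, 0.0, 2.584]
wrist_force: [-0.9, -0.0, 2.2]
grip_width: 0.0005
grip_force: 1.1
```

```bash
python3 -m pendant '[{"grip":0,"delta_pos":[0,0,0.5],"twist":[0,0,0]},{"grip":0,"delta_pos":[0,0,0],"twist":[0,0,0]},{"grip":0,"delta_pos":[0,0,0],"twist":[0,0,0]},{"grip":0,"delta_pos":[0,0,0],"twist":[0,0,0]}]'
```

```text
clock: 3.37
position: [0.5153, 0.0276, 0.0905]
orientation: [3.141, 0.001, 2.584]
wrist_force: [-1.8, -0.1, 5.8]
grip_width: 0.0006
grip_force: 2.7
```

Light contact is established at 5.8 N. Now I'll slide along the rim towards the notch.

```bash
python3 -m pendant '[{"grip":0,"delta_pos":[1,4,0],"twist":[0,0,0]},{"grip":0,"delta_pos":[1,4,0],"twist":[0,0,0]},{"grip":0,"delta_pos":[1,4,0],"twist":[0,0,0]},{"grip":0,"delta_pos":[0,0,0],"twist":[0,0,0]}]'
```

```text
clock: 3.7
position: [0.5198, 0.039, 0.0905]
orientation: [-3.141, 0.002, 2.584]
wrist_force: [-0.7, -1.5, 5.3]
grip_width: 0.0004
grip_force: 2.6
```

```bash
python3 -m pendant '[{"grip":0,"delta_pos":[1,5,0],"twist":[0,0,0]},{"grip":0,"delta_pos":[1,5,0],"twist":[0,0,0]},{"grip":0,"delta_pos":[0,0,0],"twist":[0,0,0]}]'
```

```text
clock: 3.95
position: [0.5227, 0.0502, 0.089]
orientation: [3.14, -0.001, 2.585]
wrist_force: [-0.3, -0.7, 0.5]
grip_width: 0.0004
grip_force: 0.0
```

```bash
python3 -m pendant '[{"grip":0,"delta_pos":[1,5,0],"twist":[0,0,0]},{"grip":0,"delta_pos":[0,4,0],"twist":[0,0,0]},{"grip":0,"delta_pos":[0,0,0],"twist":[0,0,0]}]'
```

```text
clock: 4.2
position: [0.5266, 0.058, 0.0893]
orientation: [3.141, -0.001, 2.585]
wrist_force: [-0.7, -0.6, 0.4]
grip_width: 0.0006
grip_force: 0.0
```

The tip dropped off the edge and the force went to 0.4 N, so it's in the notch, as the vision predicted. I'll centre it slightly and press.

```bash
python3 -m pendant '[{"grip":0,"delta_pos":[-2,2,1],"twist":[0,0,0]},{"grip":0,"delta_pos":[0,0,2],"twist":[0,0,0]},{"grip":0,"delta_pos":[0,0,1.5],"twist":[0,0,0]},{"grip":0,"delta_pos":[0,0,0],"twist":[0,0,0]}]'
```

```text
clock: 4.53
position: [0.5289, 0.0576, 0.0846]
orientation: [-3.141, -0.001, 2.584]
wrist_force: [0.1, 0.2, 0.2]
grip_width: 0.0008
grip_force: 0.0
```

```bash
python3 -m pendant '[{"grip":0,"delta_pos":[0,0,1],"twist":[0,0,0]},{"grip":0,"delta_pos":[0,0,1],"twist":[0,0,0]},{"grip":0,"delta_pos":[0,0,0],"twist":[0,0,0]}]'
```

```text
clock: 4.78
position: [0.5292, 0.0576, 0.0842]
orientation: [3.141, 0.0, 2.584]
wrist_force: [-1.8, -0.0, 4.0]
grip_width: 0.0003
grip_force: 1.8
```

```bash
python3 -m pendant '[{"grip":0,"delta_pos":[0,0,1],"twist":[0,0,0]},{"grip":0,"delta_pos":[0,0,1],"twist":[0,0,0]},{"grip":0,"delta_pos":[0,0,1],"twist":[0,0,0]},{"grip":0,"delta_pos":[0,0,0],"twist":[0,0,0]}]'
```

```text
clock: 5.12
position: [0.5293, 0.0576, 0.082]
orientation: [3.141, 0.001, 2.584]
wrist_force: [-3.5, 0.0, 8.3]
grip_width: 0.0005
grip_force: 3.8
```

```bash
python3 -m pendant '[{"grip":0,"delta_pos":[0,0,1],"twist":[0,0,0]},{"grip":0,"delta_pos":[0,0,1],"twist":[0,0,0]},{"grip":0,"delta_pos":[0,0,0],"twist":[0,0,0]},{"grip":0,"delta_pos":[0,0,0],"twist":[0,0,0]}]'
```

```text
clock: 5.45
position: [0.5296, 0.0577, 0.0791]
orientation: [3.141, 0.001, 2.584]
wrist_force: [-1.5, -0.1, 6.0]
grip_width: 0.0004
grip_force: 3.0
```

```bash
python3 -m pendant '[{"grip":0,"delta_pos":[0,0,0.7],"twist":[0,0,0]},{"grip":0,"delta_pos":[0,0,0],"twist":[0,0,0]},{"grip":0,"delta_pos":[0,0,0],"twist":[0,0,0]}]'
```

```text
clock: 5.7
position: [0.5296, 0.0577, 0.0791]
orientation: [3.141, 0.001, 2.584]
wrist_force: [-3.4, -0.5, 7.7]
grip_width: 0.0004
grip_force: 4.0
```

```bash
python3 -m pendant '[{"grip":0,"delta_pos":[0,0,1],"twist":[0,0,0]},{"grip":0,"delta_pos":[0,0,0.5],"twist":[0,0,0]},{"grip":0,"delta_pos":[0,0,0],"twist":[0,0,0]},{"grip":0,"delta_pos":[0,0,0],"twist":[0,0,0]}]'
python3 - <<'E'
from h import *
from station import robot
c=robot.camera("scene");a=np.load("scene.npz")["frame"]
s=lambda f:cv2.resize(f[155:270,180:315,::-1],None,fx=2.9,fy=4,interpolation=cv2.INTER_CUBIC)
cv2.imwrite("pics/s2.png",np.hstack([s(a),s(c["frame"])]))
E
```

```text
clock: 6.03
position: [0.5296, 0.0577, 0.0789]
orientation: [3.141, 0.001, 2.584]
wrist_force: [-6.0, 0.2, 13.2]
grip_width: 0.0007
grip_force: 6.6
```

View pics/s2.png

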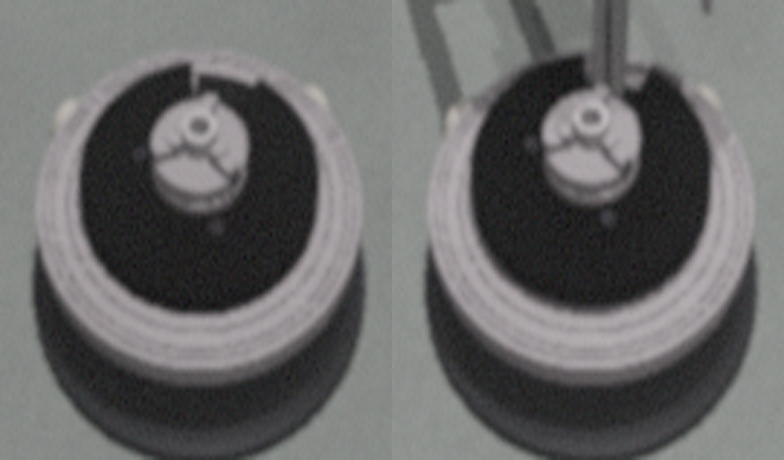

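Next to the earlier scene picture, the chuck and ring have risen about 9 crop px, from (200,126) to (592-392,117). That matches the 7 mm spring-up. The finger stands in the notch, so I'll retreat straight up.

```bash
python3 -m pendant '[{"grip":0,"delta_pos":[0,0,-3],"twist":[0,0,0]},{"grip":0,"delta_pos":[0,0,-5],"twist":[0,0,0]},{"grip":0,"delta_pos":[0,0,-10],"twist":[0,0,0]},{"grip":0,"delta_pos":[0,0,-20],"twist":[0,0,0]},{"grip":0,"delta_pos":[0,0,-40],"twist":[0,0,0]}]'
python3 -m pendant '[{"grip":0,"delta_pos":[0,0,-40],"twist":[0,0,0]},{"grip":0,"delta_pos":[0,0,0],"twist":[0,0,0]},{"grip":0,"delta_pos":[0,0,0],"twist":[0,0,0]},{"grip":0,"delta_pos":[0,0,0],"twist":[0,0,0]}]'
python3 - <<'E'
from h import *
from station import robot
c=robot.camera("scene");w=robot.camera("wrist")["frame"]
s=lambda f:cv2.resize(f[155:270,180:315,::-1],None,fx=2.9,fy=4,interpolation=cv2.INTER_CUBIC)
cv2.imwrite("pics/s3.png",np.hstack([s(c["frame"]),cv2.resize(w[130:300,190:430,::-1],(400,460))]))
E
```

```text
clock: 6.5
position: [0.5258, 0.0577, 0.1492]
orientation: [-3.136, -0.01, 2.584]
wrist_force: [0.3, 0.7, -0.0]
grip_width: 0.0006
grip_force: 0.0
clock: 6.83
position: [0.5291, 0.0577, 0.1935]
orientation: [-3.141, -0.001, 2.584]
wrist_force: [-0.1, -0.2, -0.6]
grip_width: 0.0003
grip_force: 0.0
```

View pics/s3.png

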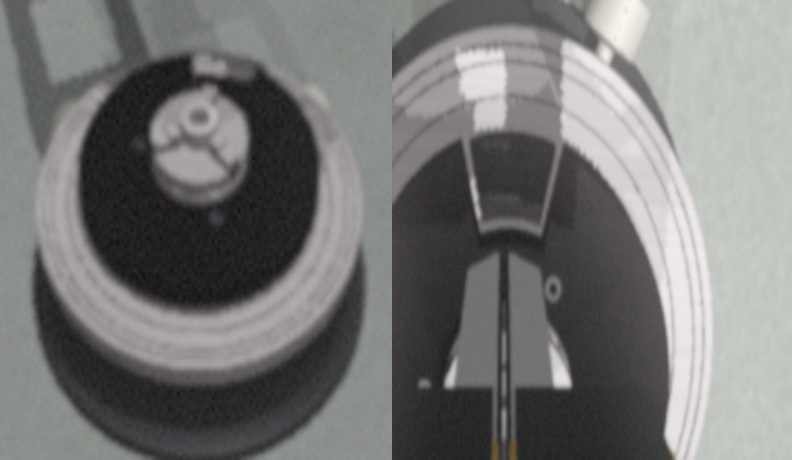

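The plate is still up: the ring shows at (200,117), against (200,126) when latched. The notch is open at wrist crop (512,180), the finger is clear, and the ring sits in the chuck. I'm handing it in.

```bash
python3 -c "
from station import robot
print(robot.close_job())"
```

```text
the job is handed in; nothing more can be done
None
```

I felt the rim with about a 6 N touch and pressed the key home; the camera shows the plate up with its ring in the chuck, the fingers are clear, and the job is handed in (no verdict was returned).

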